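# Put the rinsed dosing cups back on their laundry bottles

## Task

The rinsed dosing cups have been left in a stack beside the draining board. Take the stack apart and put each cup back, mouth down, over the screw cap of the laundry bottle of its own colour, so that it sits level and right down on the bottle's shoulder. Do not let a cup tumble, leave the bottles standing where they are, and do not disturb the brush and the glass jar.

Things in the scene. Friction and masses are not known exactly. Their poses are not given: they have to be found in the camera images.
- cup_blue: blue plastic dosing cup, largest, at the bottom of the stack, mouth down on the worktop, loose: round, 46 mm high, outside 66 mm across (grip here; 2 mm less at the top), collar 70 mm across and 4 mm high round the mouth, inside 62 mm across and 43 mm deep; 20 to 30 g. Origin: centre of the mouth; z up through the closed end
- cup_green: green plastic dosing cup, second from the bottom, mouth down on the flat end of the one below (up to 2 mm off-centre), loose: round, 42 mm high, outside 55 mm across (grip here; 2 mm less at the top), collar 59 mm across and 4 mm high round the mouth, inside 51 mm across and 39 mm deep; 20 to 30 g. Origin: centre of the mouth; z up through the closed end
- cup_orange: orange plastic dosing cup, third from the bottom, mouth down on the flat end of the one below (up to 2 mm off-centre), loose: round, 38 mm high, outside 44 mm across (grip here; 2 mm less at the top), collar 48 mm across and 4 mm high round the mouth, inside 40 mm across and 35 mm deep; 20 to 30 g. Origin: centre of the mouth; z up through the closed end
- cup_purple: purple plastic dosing cup, smallest, on top of the stack, mouth down on the flat end of the one below (up to 2 mm off-centre), loose: round, 34 mm high, outside 33 mm across (grip here; 2 mm less at the top), collar 37 mm across and 4 mm high round the mouth, inside 29 mm across and 31 mm deep; 20 to 30 g. Origin: centre of the mouth; z up through the closed end
- bottle_blue: upright laundry bottle in a pale tint, blue labels and screw cap, loose, 0.5 to 0.9 kg: body 92 x 86 mm (its y by x); flat shoulder 100 mm above the base, 74 mm across; on the axis above it the closed cap, 38 mm high, 56 mm across, its upper half tapering to 46 mm: the blue cup drops over it with 2 to 3 mm play, its mouth resting on the shoulder. Origin: centre of the base; z up
- bottle_green: upright laundry bottle in a pale tint, green labels and screw cap, loose, 0.5 to 0.9 kg: body 80 x 74 mm (its y by x); flat shoulder 96 mm above the base, 63 mm across; on the axis above it the closed cap, 34 mm high, 45 mm across, its upper half tapering to 35 mm: the green cup drops over it with 2 to 3 mm play, its mouth resting on the shoulder. Origin: centre of the base; z up
- bottle_orange: upright laundry bottle in a pale tint, orange labels and screw cap, loose, 0.5 to 0.9 kg: body 72 x 62 mm (its y by x); flat shoulder 92 mm above the base, 52 mm across; on the axis above it the closed cap, 30 mm high, 34 mm across, its upper half tapering to 24 mm: the orange cup drops over it with 2 to 3 mm play, its mouth resting on the shoulder. Origin: centre of the base; z up
- bottle_purple: upright laundry bottle in a pale tint, purple labels and screw cap, loose, 0.5 to 0.9 kg: body 62 x 52 mm (its y by x); flat shoulder 88 mm above the base, 41 mm across; on the axis above it the closed cap, 26 mm high, 23 mm across, its upper half tapering to 13 mm: the purple cup drops over it with 2 to 3 mm play, its mouth resting on the shoulder. Origin: centre of the base; z up
- brush: red scrubbing brush with a bow handle, bristles down, 52 x 150 x 91 mm (x, y, z), standing behind the stack in front of the wall cupboards (solid; fronts at world x = 0.58 above z = 0.46, with upright bar handles at x = 0.55, y = 0.12 and x = 0.62, y = 0.21: keep the wrist clear); origin at the centre of its underside. A bystander, to be left alone
- glass_jar: clear glass storage jar of white crystals with a dark brown screw lid, 88 mm across, 151 mm high, standing to the left of the stack; origin at the centre of its underside. A bystander, to be left alone
There are look-alikes about, which are no part of the job. What is shaped like the cup_purple but green, turquoise or yellow is not meant.

How it is judged:
At the end, for the whole second after the job is handed in: each of the four cups covers the cap of the bottle of its own colour: mouth within 4 mm of the shoulder's height, within 8 mm of the bottle's axis, cup and bottle upright within 0.08 rad, released and at rest (horizontal distance between cup_blue and bottle_blue below 0.008 m and z of cup_blue in the frame of bottle_blue between 0.096 and 0.104 m and angle between each of cup_blue, bottle_blue, cup_green, bottle_green, cup_orange, bottle_orange, cup_purple, bottle_purple's own z axis and vertical below 0.08 rad and linear speed of each of cup_blue, bottle_blue, cup_green, bottle_green, cup_orange, bottle_orange, cup_purple, bottle_purple below 0.02 m/s and contact force between the fingers and cup_blue below 0.1 N and horizontal distance between cup_green and bottle_green below 0.008 m and z of cup_green in the frame of bottle_green between 0.092 and 0.1 m and contact force between the fingers and cup_green below 0.1 N and horizontal distance between cup_orange and bottle_orange below 0.008 m and z of cup_orange in the frame of bottle_orange between 0.088 and 0.096 m and contact force between the fingers and cup_orange below 0.1 N and horizontal distance between cup_purple and bottle_purple below 0.008 m and z of cup_purple in the frame of bottle_purple between 0.084 and 0.092 m and contact force between the fingers and cup_purple below 0.1 N); the robot touches nothing.
It fails at once if a bottle is shifted by more than 30 mm or knocked over (distance of any of bottle_blue, bottle_green, bottle_orange, bottle_purple from where it was at the start of the episode above 0.03 m or angle between any of bottle_blue, bottle_green, bottle_orange, bottle_purple's own z axis and vertical above 0.4 rad).
It fails at once if a dosing cup is tumbled (tilted more than 45 degrees) (angle between any of cup_blue, cup_green, cup_orange, cup_purple's own z axis and vertical above 0.785 rad).
It fails at once if the brush or the glass jar is moved by more than 30 mm (distance of any of brush, glass_jar from where it was at the start of the episode above 0.03 m).
It also fails if it takes over 96 s, if anything falls off the work surface, if the arm or the gripper's body presses on something with over 40 N, if the wrist force passes 120 N, or if a joint passes its speed limit or range.

## Robot

A 6-joint arm with a two-finger parallel gripper is mounted at the origin on a cart in front of the work surface, level with it; the furniture and walls round the work are solid. World frame = base frame: x ahead of the robot, y to its left, z up, the work surface at z = 0. Lengths are in m, angles in rad, forces in N, time in s.
With the tool pointing down it reaches from about 0.225 to 0.875 m from the base axis. Payload 3.4 kg.
Tool frame: the origin (TCP) lies midway between the tips of the shut fingers; the grasp point (between the pads) lies 19 mm behind it; z points along the fingers, y is the line along which they close (so a half turn about z gives the same grasp; the last joint's range is limited). The gripper opens to 85 mm and grips with 20 to 120 N. Pads are 22 mm wide; open, the fingers measure 114 mm over their backs; the gripper's body (76 mm by 85 mm) begins 54 mm behind the grasp point. The pads swing forward as they close: fully open they stand 13 mm farther back than shut.
Start: joints at [1.03, 0.276, 1.505, -0, 1.361, -0.121], TCP at [0.234, 0.525, 0.231] pointing down, gripper open.
Joint ranges: [-2.89, 2.89], [-0.75, 2.08], [0.22, 2.7], [-1.18, 4.32], [0.11, 2.71], [-2.7, 2.7]. Speed limits (rad/s): [2.57, 2.57, 3.14, 3.14, 3.14, 3.14].

## Interface

Orientations are given as a rotation vector (axis times angle).
In Python, from station import r gives the robot as it stands.
- The arm moves only by the shell command python3 -m handwheel 'ROWS' [FORCE]. ROWS is JSON, one flat list of numbers, 7 for each row, row after row: the opening, from -1 (shut) to 1 (fully open), then the shift along the tool's x, y, z in mm, then the turn, a rotation vector about the tool's x, y, z in degrees. A call has exactly 5 rows; each row is the pose to reach, as a shift and turn from the pose commanded when the call began, along the tool's axes at that moment; what a row does not reach only later rows make up. A row lasts 1/12 s, in which the tool goes at most 41.7 mm and 7.16 degrees, less where a joint would pass 70% of its speed; a pose out of reach is approached as far as the arm can. A call with a gripper value outside its range is refused whole. The fingers move at their own pace and stop on an object; FORCE is the grip in N (left out, the last holds). Time passes only in rows, so rows that repeat a pose let the fingers close, or fill a call up. It gives the time, the measured TCP pose, the force, the opening and the grip force at its end, in the units of the state.
- r.observe(): the state, without advancing time (a new reading comes with each control period).
- r.capture(name): name is "scene" or "side" or "wrist"; returns (picture, depth): 384x512x3 uint8, red, green, blue; 384x512 float32, m along the optical axis (not along the pixel's ray), 0 where there is no reading.
- r.get_calibration(name): a dict with "fx", "fy", "cx", "cy" (pixels), "R" (3x3) and "t" (3): a world point X has camera coordinates R X + t; the wrist camera has in their place "T_tool_cam" (4x4, takes a point from camera to tool coordinates, whose origin is the TCP and whose axes are the flange's). Camera axes: x right, y down, z forward; pixel columns grow to the right and rows downward; lengths in m; the calibration is good to about 2 mm. A picture is of the moment at which its call begins: read the wrist's pose just before it. get_calibration takes no time and is no camera call.
- r.job_done(): hands the job in; it is judged then, once.
The state is a dict: "time": time; "joint_positions": joint angles; "qd": joint speeds; "tau": joint torques, N m; "eef_pos": TCP position; "orientation": TCP orientation; "force": force on the tool from outside, world axes, zero at the start; "ft_torque": the same for the moment, N m; "width": opening from 0.0 (shut) to 1.0 (fully open); "grip_force": force on a finger pad.
Only numpy, scipy, OpenCV 4.12 (cv2) and the standard library are available. Lean on these libraries where they do the work, as an engineer would, in place of code of your own. Each camera call takes 0.05 s, during which the arm holds its last target. There are 200 camera calls.

## Working session

There is one attempt and no reset: what is moved stays moved. The work goes in short steps, Python scripts to look and compute and a shell command to move; the robot and the scene stay as the last step left them, time stands still between calls to the robot, and variables do not carry over. Pictures are saved under pics/ and viewed, at most 14 in all, crops included, and the job is handed in when it is done.

```bash
ls; mkdir -p pics
cat > h.py <<'E'
import numpy as np, cv2
from station import r
from scipy.spatial.transform import Rotation as Ro
def snap(n,f):
    s=r.observe(); im,d=r.capture(n); cv2.imwrite('pics/'+f+'.png',im[:,:,::-1]); np.savez('pics/'+f+'.npz',im=im,d=d,p=s['eef_pos'],o=s['orientation']); return im,d
def cam(n,p=None,o=None):
    c=r.get_calibration(n); K=(c['fx'],c['fy'],c['cx'],c['cy'])
    if 'R' in c: R=np.array(c['R']);t=np.array(c['t']); return K,R.T,-R.T@t
    T=np.array(c['T_tool_cam']); Rt=Ro.from_rotvec(o).as_matrix(); return K,Rt@T[:3,:3],Rt@T[:3,3]+p
def ray(c,u,v,z):
    K,R,o=c; d=R@np.array([(u-K[2])/K[0],(v-K[3])/K[1],1]); return o+d*(z-o[2])/d[2]
def cloud(c,d):
    K,R,o=c; v,u=np.indices(d.shape); P=np.stack([(u-K[2])/K[0]*d,(v-K[3])/K[1]*d,d],-1); return P@R.T+o
E
python3 - <<'E'
from h import *
a,_=snap('scene','s0');b,_=snap('side','d0');c,_=snap('wrist','w0')
print(r.observe())
for n in('scene','side','wrist'):print(n,r.get_calibration(n))
E
```

```text
pics
{'time': 0.15, 'joint_positions': array([ 1.02997338e+00,  2.76413713e-01,  1.50580598e+00,  8.21271149e-06,
        1.36070421e+00, -1.21001809e-01]), 'qd': array([ 1.85702191e-03, -2.60592433e-03, -3.11965905e-03,  4.08339887e-05,
       -1.55151089e-03,  2.54576254e-04]), 'tau': array([ 7.39559000e-04, -4.17143404e+01, -2.46032453e+01, -2.20681363e-04,
        7.48992548e-03, -8.35944007e-06]), 'eef_pos': array([0.23417421, 0.52473808, 0.23067346]), 'orientation': array([-6.54532108e-01, -3.07220166e+00,  1.97328578e-03]), 'force': array([-0.18606656, -0.24986504, -0.95117183]), 'ft_torque': array([ 0.0430962 ,  0.01588161, -0.01526053]), 'grip_force': 0.0, 'width': 1.0023009991914251}
scene {'fx': 481.97251775719394, 'fy': 481.97251775719394, 'cx': 257.97949908164435, 'cy': 194.14416963081385, 'R': array([[-0.43914984, -0.89822796,  0.01827404],
       [-0.64784659,  0.30251322, -0.69912842],
       [ 0.62244856, -0.3188609 , -0.71476256]]), 't': array([0.35844371, 0.38146283, 1.25498627])}
side {'fx': 351.8237044823461, 'fy': 351.8237044823461, 'cx': 249.39297398004607, 'cy': 192.4843261326328, 'R': array([[-0.83849611, -0.54490641,  0.00113359],
       [-0.30206596,  0.46308238, -0.83325318],
       [ 0.45352005, -0.69902197, -0.55289045]]), 't': array([0.54139705, 0.20023375, 1.25813185])}
wrist {'fx': 273.7316152503366, 'fy': 273.7316152503366, 'cx': 252.18299854278212, 'cy': 192.57048961535813, 'T_tool_cam': array([[-7.04523176e-04, -9.63234297e-01, -2.68661856e-01,
         6.73593536e-02],
       [ 9.99999744e-01, -6.45967170e-04, -3.06352621e-04,
         2.82221568e-04],
       [ 1.21542613e-04, -2.68662003e-01,  9.63234506e-01,
        -1.41971046e-01],
       [ 0.00000000e+00,  0.00000000e+00,  0.00000000e+00,
         1.00000000e+00]])}
```

View pics/s0.png

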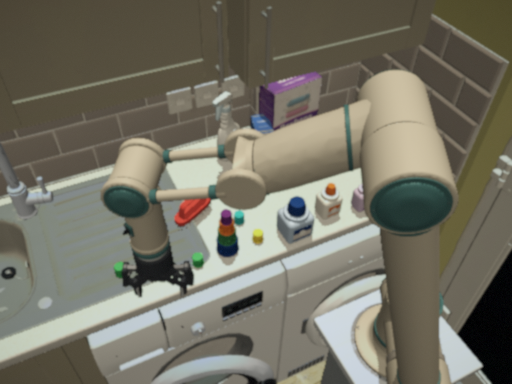

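View pics/d0.png

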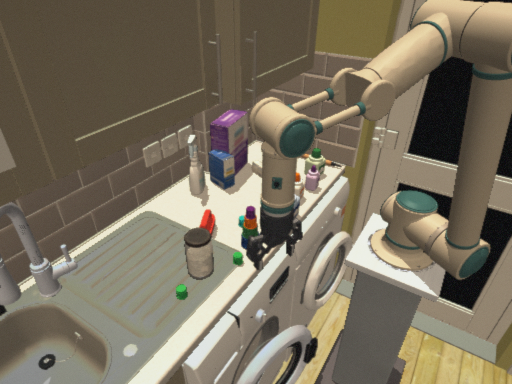

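View pics/w0.png

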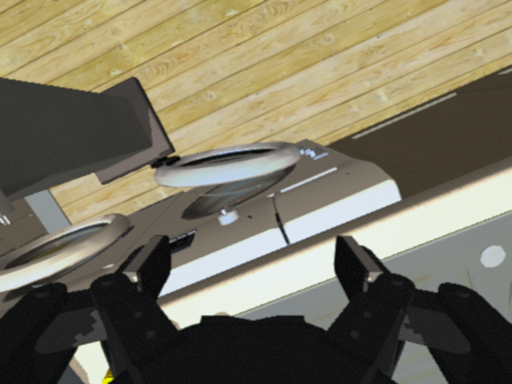

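Scene: the stack is at about (228,235), with the blue bottle (296,215), the orange (330,200) and the purple (360,198), partly hidden by the arm. Decoys are at (198,260), (120,268), (240,217) and (258,236). Side: the jar is at (200,255), the brush at (207,222) and the green bottle at (316,160). The wrist view shows only floor and machines.

```bash
cat >> h.py <<'E'
HUE={'blue':(105,125),'green':(50,75),'orange':(6,18),'purple':(130,160),'red':(0,4),'yellow':(25,34),'turq':(82,97)}
def blobs(im,d,c,minA=15,cols=HUE,smin=110):
    hsv=cv2.cvtColor(im,cv2.COLOR_RGB2HSV); P=cloud(c,d)
    for k in cols:
        a,b=HUE[k]; m=((hsv[...,0]>=a)&(hsv[...,0]<=b)&(hsv[...,1]>smin)&(hsv[...,2]>40)&(d>0)).astype(np.uint8)
        n,L,st,ce=cv2.connectedComponentsWithStats(m)
        for i in range(1,n):
            if st[i,4]>=minA:
                q=P[L==i]; lo,hi=np.percentile(q,3,0),np.percentile(q,97,0)
                if hi[2]>-.02 and lo[0]<.9: print(k,st[i,4],ce[i].round(),'lo',lo.round(3),'hi',hi.round(3))
E
python3 - <<'E'
from h import *
for n,f in(('scene','s0'),('side','d0')):
    z=np.load(f'pics/{f}.npz'); print(n); blobs(z['im'],z['d'],cam(n))
    s=cv2.resize(z['im'][100:290,60:460] if n=='scene' else z['im'][90:310,130:350],None,fx=2,fy=2,interpolation=3)
    cv2.imwrite(f'pics/{f}c.png',s[:,:,::-1])
E
```

```text
scene
blue 167 [261. 123.] lo [ 0.769 -0.028  0.145] hi [0.834 0.028 0.155]
blue 240 [296. 206.] lo [0.41  0.048 0.111] hi [0.451 0.088 0.141]
blue 171 [227. 250.] lo [0.432 0.257 0.007] hi [0.456 0.307 0.046]
green 132 [227. 240.] lo [0.438 0.26  0.048] hi [0.459 0.301 0.084]
green 114 [197. 259.] lo [0.434 0.365 0.009] hi [0.462 0.389 0.038]
green 92 [118. 269.] lo [0.252 0.58  0.012] hi [0.524 0.6   0.34 ]
orange 85 [330. 189.] lo [ 0.447 -0.083  0.1  ] hi [ 0.47  -0.058  0.124]
orange 24 [334. 207.] lo [ 0.429 -0.095  0.045] hi [ 0.437 -0.06   0.06 ]
orange 159 [226. 229.] lo [0.443 0.258 0.088] hi [0.465 0.298 0.128]
purple 18 [270.  95.] lo [ 0.788 -0.035  0.248] hi [ 0.814 -0.028  0.263]
purple 27 [269. 103.] lo [ 0.788 -0.036  0.212] hi [ 0.823 -0.029  0.23 ]
purple 16 [268. 115.] lo [ 0.788 -0.034  0.165] hi [ 0.819 -0.029  0.18 ]
purple 103 [226. 217.] lo [0.448 0.268 0.132] hi [0.47  0.29  0.163]
red 550 [190. 210.] lo [0.581 0.274 0.035] hi [0.646 0.386 0.091]
yellow 4605 [484.  76.] lo [ 0.31  -0.574 -0.042] hi [ 0.594 -0.472  0.63 ]
yellow 67 [257. 234.] lo [0.442 0.168
[... 298 characters left out ...]
.287  0.133]
green 71 [249. 233.] lo [0.44  0.275 0.051] hi [0.479 0.301 0.087]
green 102 [237. 258.] lo [0.435 0.365 0.005] hi [0.462 0.39  0.038]
green 137 [181. 291.] lo [0.496 0.575 0.005] hi [0.524 0.602 0.038]
orange 23 [305. 156.] lo [ 0.177 -0.435  0.011] hi [0.593 0.537 0.56 ]
orange 25 [328. 162.] lo [ 0.443 -0.434  0.011] hi [ 0.465 -0.417  0.03 ]
orange 43 [297. 177.] lo [ 0.2   -0.082  0.095] hi [0.465 0.518 0.5  ]
orange 119 [250. 223.] lo [0.442 0.271 0.091] hi [0.478 0.297 0.128]
purple 79 [250. 212.] lo [0.449 0.27  0.132] hi [0.471 0.29  0.163]
red 220 [208. 221.] lo [0.593 0.268 0.044] hi [0.646 0.366 0.094]
turq 38 [241. 220.] lo [0.542 0.193 0.007] hi [0.561 0.214 0.038]
```

View pics/s0c.png

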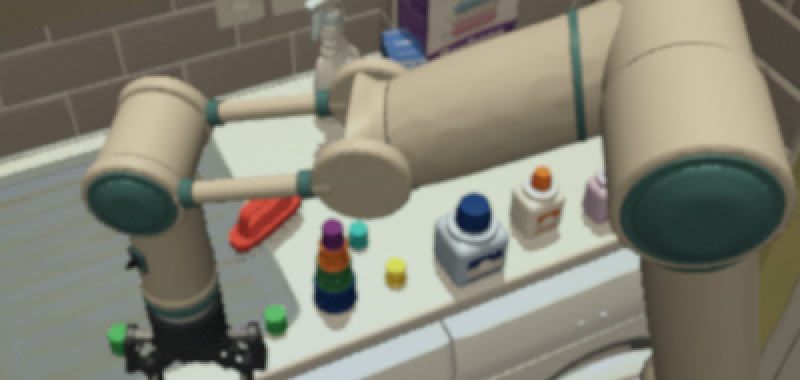

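The stack top is at about (0.46,0.28). The crop confirms blue, orange and (half hidden) purple bottles from left to right. I'll move over the stack with the tool square to the world and look with the wrist camera.

```bash
cat >> h.py <<'E'
def go(x,y,z,yaw=180):
    s=r.observe(); R=Ro.from_rotvec(s['orientation']); a=np.deg2rad(yaw)
    X=np.array([np.cos(a),np.sin(a),0]); Z=np.array([0,0,-1.]); G=Ro.from_matrix(np.stack([X,np.cross(Z,X),Z],1))
    print('at',s['eef_pos'].round(4),'t',round(s['time'],2),'w',round(s['width'],3),'shift',(R.inv().apply(np.array([x,y,z])-s['eef_pos'])*1e3).round(1),'turn',np.rad2deg((R.inv()*G).as_rotvec()).round(2))
E
python3 -c "
from h import *
go(.455,.28,.235);print(r.get_calibration('wrist').keys())"
```

```text
at [0.2342 0.5247 0.2307] t 0.15 w 1.002 shift [-301.4 -133.5   -4.2] turn [ -0.07  -0.03 -24.05]
dict_keys(['fx', 'fy', 'cx', 'cy', 'T_tool_cam'])
```

```bash
python3 -m handwheel '[1,-150,-67,-4,0,0,-12, 1,-150,-67,-4,0,0,-12, 1,-150,-67,-4,0,0,-12, 1,-150,-67,-4,0,0,-12, 1,-150,-67,-4,0,0,-12]' 20
python3 -c "
from h import *
go(.455,.28,.235)"
```

```text
time: 0.57
eef_pos: [0.3486, 0.3976, 0.2353]
orientation: [0.339, 3.119, -0.006]
force: [-1.4, -0.1, 0.5]
width: 1.003
grip_force: 0.0
at [0.3486 0.3976 0.2353] t 0.57 w 1.003 shift [-129.2  -92.     1.1] turn [ -0.21   0.22 -12.39]
```

```bash
python3 -m handwheel '[1,-129,-92,1,0,0,-12.3, 1,-129,-92,1,0,0,-12.3, 1,-129,-92,1,0,0,-12.3, 1,-129,-92,1,0,0,-12.3, 1,-129,-92,1,0,0,-12.3]'
python3 - <<'E'
from h import *
go(.455,.28,.235)
for n in('scene','side','wrist'):
    im,d=snap(n,n[0]+'1'); z=np.load(f'pics/{n[0]}1.npz'); print(n); blobs(im,d,cam(n,z['p'],z['o']),25)
E
```

```text
time: 0.98
eef_pos: [0.4555, 0.2813, 0.2339]
orientation: [0.002, 3.139, -0.005]
force: [0.2, 0.2, 0.4]
width: 1.001
grip_force: 0.0
at [0.4555 0.2813 0.2339] t 0.98 w 1.001 shift [ 0.5 -1.3 -1.1] turn [-0.19  0.18 -0.09]
scene
blue 193 [258. 128.] lo [ 0.769 -0.021  0.074] hi [0.833 0.037 0.155]
blue 99 [263. 160.] lo [ 0.742 -0.014  0.009] hi [0.758 0.039 0.056]
blue 239 [296. 206.] lo [0.409 0.048 0.109] hi [0.45  0.088 0.141]
blue 169 [227. 250.] lo [0.431 0.257 0.007] hi [0.455 0.307 0.048]
green 133 [227. 240.] lo [0.439 0.26  0.051] hi [0.458 0.302 0.084]
green 116 [197. 260.] lo [0.434 0.364 0.008] hi [0.462 0.39  0.037]
green 133 [120. 269.] lo [0.496 0.575 0.005] hi [0.523 0.6   0.038]
orange 120 [407. 171.] lo [ 0.444 -0.43   0.015] hi [ 0.556 -0.416  0.027]
orange 84 [330. 189.] lo [ 0.447 -0.082  0.101] hi [ 0.47  -0.058  0.125]
orange 159 [226. 229.] lo [0.443 0.259 0.089] hi [0.463 0.298 0.129]
purple 294 [295. 138.] lo [ 0.782 -0.22   0.018] hi [ 0.81  -0.055  0.072]
purple 46 [283. 130.] lo [ 0.779 -0.135  0.093] hi [ 0.795 -0.048  0.123]
purple 103 [226. 217.] lo [0
[... 1622 characters left out ...]
hi [0.754 0.027 0.04 ]
blue 83 [ 78. 372.] lo [0.747 0.009 0.048] hi [0.756 0.036 0.061]
blue 27 [ 68. 376.] lo [0.746 0.01  0.061] hi [0.753 0.024 0.066]
green 647 [319. 169.] lo [0.436 0.358 0.003] hi [0.465 0.386 0.035]
green 338 [245. 172.] lo [0.44  0.252 0.049] hi [0.458 0.299 0.088]
green 859 [468. 213.] lo [0.498 0.569 0.003] hi [0.526 0.597 0.035]
orange 664 [244. 186.] lo [0.443 0.254 0.09 ] hi [0.469 0.295 0.127]
purple 1185 [240. 211.] lo [0.449 0.261 0.129] hi [0.477 0.288 0.161]
red 3677 [281. 294.] lo [0.583 0.262 0.033] hi [0.655 0.38  0.09 ]
yellow 534 [169. 176.] lo [0.444 0.163 0.004] hi [0.471 0.192 0.035]
turq 604 [191. 237.] lo [0.535 0.185 0.003] hi [0.563 0.213 0.035]
```

View pics/w1.png

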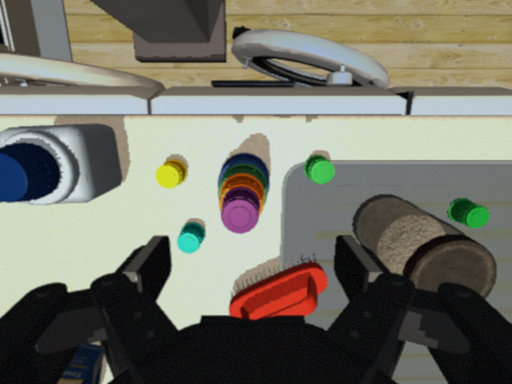

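View pics/s1.png

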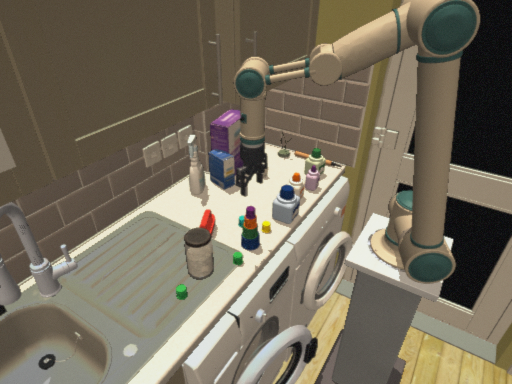

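Wrist: the stack's purple top is at (240,211), the blue bottle at (30,175), the brush at (280,292) and the jar at (425,250). Side (second picture) shows all four bottles in a row, with the arm clear of them. Next I'll take top-facet centres from the depth data.

```bash
cat >> h.py <<'E'
TOP={'blue':.138,'green':.130,'orange':.122,'purple':.114}
def tops(n,f=None,items=None,tol=.003):
    im,d=snap(n,f); z=np.load(f'pics/{f}.npz'); c=cam(n,z['p'],z['o']); P=cloud(c,d); hsv=cv2.cvtColor(im,cv2.COLOR_RGB2HSV)
    for k,zt,x,y,rad in items:
        a,b=HUE[k]; m=(d>0)&(abs(P[...,2]-zt)<tol)&(np.hypot(P[...,0]-x,P[...,1]-y)<rad)&(hsv[...,0]>=a-3)&(hsv[...,0]<=b+3)&(hsv[...,1]>60)
        if m.sum()<8: print(n,k,'none',m.sum()); continue
        v,u=np.nonzero(m); ctr=[ (lambda q:(q.min()+q.max())/2)(q) for q in (u,v)]
        print(n,k,m.sum(),'mean',P[m].mean(0).round(4),'rayc',ray(c,u.mean(),v.mean(),zt).round(4),'ext',np.ptp(P[m],0).round(3))
E
python3 - <<'E'
from h import *
it=[('purple',.160,.46,.28,.03),('blue',.138,.43,.07,.05),('orange',.122,.46,-.07,.04),('purple',.114,.46,-.19,.06),('green',.130,.475,-.305,.05),('green',.034,.448,.378,.03),('yellow',.034,.456,.18,.03),('turq',.034,.548,.2,.03)]
for n in('scene','side','wrist'): tops(n,n+'2',it)
z=np.load('pics/side2.npz');print(z['im'][165:192:3,312].tolist())
P=cloud(cam('side'),z['d'])[160:192:2,306:322:3];print(P.round(3)[:,3])
E
```

```text
scene purple 55 mean [0.4612 0.2768 0.1599] rayc [0.4611 0.2769 0.16  ] ext [0.028 0.026 0.005]
scene blue 113 mean [0.4331 0.0647 0.1374] rayc [0.4326 0.0651 0.138 ] ext [0.045 0.044 0.006]
scene orange 26 mean [ 0.4654 -0.0735  0.1214] rayc [ 0.4649 -0.0731  0.122 ] ext [0.02  0.024 0.005]
scene purple none 0
scene green none 0
scene green 66 mean [0.4488 0.3768 0.0336] rayc [0.4485 0.3769 0.034 ] ext [0.033 0.03  0.005]
scene yellow 55 mean [0.4563 0.1795 0.0339] rayc [0.4562 0.1796 0.034 ] ext [0.032 0.028 0.006]
scene turq 44 mean [0.5478 0.2012 0.034 ] rayc [0.5478 0.2012 0.034 ] ext [0.029 0.029 0.006]
side purple 33 mean [0.4622 0.2774 0.1609] rayc [0.4629 0.2764 0.16  ] ext [0.028 0.03  0.005]
side blue 57 mean [0.4334 0.065  0.1389] rayc [0.4339 0.0638 0.138 ] ext [0.04  0.042 0.005]
side orange 15 mean [ 0.4609 -0.0718  0.1228] rayc [ 0.4614 -0.073   0.122 ] ext [0.021 0.022 0.005]
side purple none 6
side green 23 mean [ 0.4794 -0.3101  0.1305] rayc [ 0.4797 -0.3109  0.13  ] ext [0.037 0.039 0.006]
side green 49 mean [0.4491 0.3758 0.0345] rayc [0.4494 0.3754 0.034 ] ext [
[... 579 characters left out ...]
.4576 0.1772 0.0336] rayc [0.4575 0.1773 0.034 ] ext [0.03  0.03  0.005]
wrist turq 370 mean [0.55   0.1979 0.0337] rayc [0.5498 0.1979 0.034 ] ext [0.03  0.03  0.004]
[[117, 102, 93], [76, 38, 73], [102, 75, 94], [161, 136, 139], [199, 163, 167], [140, 113, 119], [138, 112, 118], [136, 110, 114], [132, 109, 113]]
[[ 0.469 -0.281  0.093]
 [ 0.465 -0.272  0.088]
 [ 0.462 -0.268  0.08 ]
 [ 0.433 -0.196  0.112]
 [ 0.428 -0.185  0.109]
 [ 0.426 -0.182  0.101]
 [ 0.425 -0.183  0.091]
 [ 0.422 -0.178  0.085]
 [ 0.421 -0.178  0.075]
 [ 0.414 -0.164  0.074]
 [ 0.414 -0.166  0.063]
 [ 0.412 -0.165  0.054]
 [ 0.413 -0.168  0.042]
 [ 0.414 -0.174  0.028]
 [ 0.412 -0.174  0.018]
 [ 0.416 -0.186 -0.   ]]
```

```bash
python3 -c "
from h import *
go(.4635,.275,.132)"
```

```text
at [0.4499 0.287  0.2342] t 1.28 w 0.999 shift [-13.6 -12.1 102.2] turn [ 0.02 -0.04  0.35]
```

```bash
python3 -m handwheel '[0.2,-13.6,-12.1,40,0,0,0.3, 0.2,-13.6,-12.1,68,0,0,0.3, 0.2,-13.6,-12.1,68,0,0,0.3, 0.2,-13.6,-12.1,68,0,0,0.3, 0.2,-13.6,-12.1,68,0,0,0.3]' 20
python3 - <<'E'
from h import *
go(.4635,.275,.132)
it=[('purple',.160,.46,.28,.03)]
for n in('scene','side','wrist'): tops(n,n+'3',it)
go(.4635,.275,.132)
E
```

```text
time: 1.7
eef_pos: [0.4649, 0.2751, 0.1677]
orientation: [-0.001, 3.14, 0.002]
force: [-0.5, -0.7, 0.6]
width: 0.599
grip_force: 0.0
at [0.4649 0.2751 0.1677] t 1.7 w 0.599 shift [ 1.4 -0.1 35.7] turn [0.07 0.09 0.03]
scene purple 52 mean [0.4608 0.2768 0.16  ] rayc [0.4608 0.2768 0.16  ] ext [0.031 0.025 0.006]
side purple 29 mean [0.4617 0.276  0.1604] rayc [0.462  0.2756 0.16  ] ext [0.026 0.03  0.006]
wrist purple 1887 mean [0.4642 0.2743 0.1596] rayc [0.4639 0.2743 0.16  ] ext [0.031 0.03  0.005]
at [0.4655 0.2749 0.1684] t 1.85 w 0.598 shift [ 2.2  0.  36.4] turn [0.1  0.21 0.  ]
```

View pics/wrist3.png

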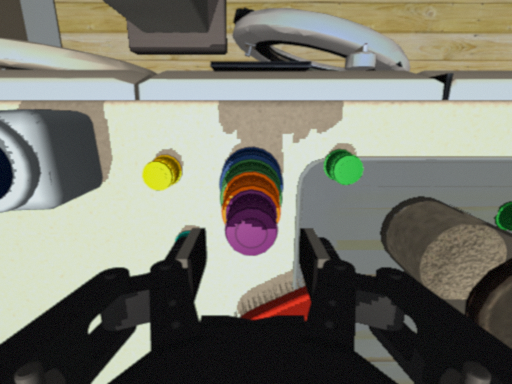

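Wrist: the purple top is at (251,233), centred between fingers at 195 and 307. Now descend, grip and lift.

```bash
python3 -m handwheel '[0.2,2,0,20,0,0,0, 0.2,2,0,36,0,0,0, 0.2,2,0,36,0,0,0, 0.2,2,0,36,0,0,0, -1,2,0,36,0,0,0]' 20
python3 -m handwheel '[-1,0,0,0,0,0,0, -1,0,0,0,0,0,0, -1,0,0,0,0,0,0, -1,0,0,0,0,0,0, -1,0,0,0,0,0,0]' 20
python3 - <<'E'
from h import *
print(r.observe()['width']*85, r.observe()['grip_force'],r.observe()['force'])
go(.40,.10,.20)
tops('wrist','wrist4',[('purple',.160,.46,.28,.03)])
E
```

```text
time: 2.27
eef_pos: [0.4636, 0.2743, 0.1317]
orientation: [0.001, 3.139, 0.002]
force: [-0.2, 0.2, 0.6]
width: 0.474
grip_force: 0.0
time: 2.68
eef_pos: [0.4638, 0.2743, 0.1319]
orientation: [0.002, 3.138, 0.002]
force: [-0.0, -0.7, 6.6]
width: 0.361
grip_force: 20.8
30.644576675934157 20.79654962173663 [-0.02439005 -0.73661962  6.58271627]
at [0.4638 0.2743 0.1319] t 2.68 w 0.361 shift [  63.4 -174.3  -68.5] turn [ 0.08  0.18 -0.06]
wrist purple 3023 mean [0.464  0.2743 0.1595] rayc [0.4635 0.2743 0.16  ] ext [0.031 0.043 0.006]
```

```bash
python3 -m handwheel '[-1,0,0,-5,0,0,0, -1,0,0,-15,0,0,0, -1,0,0,-35,0,0,0, -1,0,0,-65,0,0,0, -1,10,-30,-70,0,0,0]' 20
python3 -m handwheel '[-1,0,-40,0,0,0,0, -1,5,-80,0,0,0,0, -1,10,-120,0,0,0,0, -1,15,-160,0,0,0,0, -1,20,-200,0,0,0,0]'
python3 -m handwheel '[-1,0,-40,0,0,0,0, -1,0,-80,0,0,0,0, -1,0,-100,0,0,0,0, -1,0,-100,0,0,0,0, -1,0,-100,0,0,0,0]'
python3 - <<'E'
from h import *
go(.43,-.19,.2)
it=[('purple',.114,.44,-.19,.05),('blue',.138,.435,.066,.05),('orange',.122,.46,-.07,.04),('green',.130,.475,-.31,.05)]
for n in('scene','side','wrist'): tops(n,n+'5',it)
E
```

```text
time: 3.15
eef_pos: [0.4576, 0.2483, 0.2053]
orientation: [-0.003, 3.131, 0.011]
force: [2.4, -0.8, 0.8]
width: 0.356
grip_force: 20.1
time: 3.57
eef_pos: [0.4319, 0.0423, 0.2011]
orientation: [0.0, 3.14, -0.0]
force: [1.2, -0.9, -0.4]
width: 0.358
grip_force: 20.1
time: 3.98
eef_pos: [0.4323, -0.0569, 0.2008]
orientation: [0.006, 3.141, 0.001]
force: [-0.2, 0.6, 0.1]
width: 0.36
grip_force: 20.1
at [ 0.4323 -0.0569  0.2008] t 3.98 w 0.36 shift [   1.8 -133.1    0.7] turn [ 0.03  0.03 -0.23]
scene purple none 0
scene blue 110 mean [0.4336 0.0643 0.1377] rayc [0.4333 0.0645 0.138 ] ext [0.046 0.043 0.005]
scene orange 32 mean [ 0.4636 -0.072   0.1211] rayc [ 0.4628 -0.0714  0.122 ] ext [0.024 0.025 0.005]
scene green 29 mean [ 0.4708 -0.31    0.1291] rayc [ 0.47   -0.3092  0.13  ] ext [0.028 0.027 0.006]
side purple none 5
side blue 50 mean [0.4339 0.0654 0.1387] rayc [0.4344 0.0645 0.138 ] ext [0.039 0.041 0.005]
side orange 12 mean [ 0.4651 -0.0724  0.1226] rayc [ 0.4656 -0.0733  0.122 ] ext [0.021 0.023 0.006]
side green 24 mean [ 0.4785 -0.3088  0.131 ] rayc [ 0.4792 -0.3106  0.13  ] ext [0.033 0.036 0.004]
wrist purple 198 mean [ 0.438  -0.1901  0.1131] rayc [ 0.4377 -0.1896  0.114 ] ext [0.014 0.014 0.004]
wrist blue 2506 mean [0.4357 0.0597 0.1373] rayc [0.4353 0.0593 0.138 ] ext [0.046 0.046 0.004]
wrist orange 22 mean [ 0.4547 -0.081   0.1207] rayc [ 0.4541 -0.0809  0.122 ] ext [0.004 0.007 0.003]
wrist green none 0
```

View pics/wrist5.png

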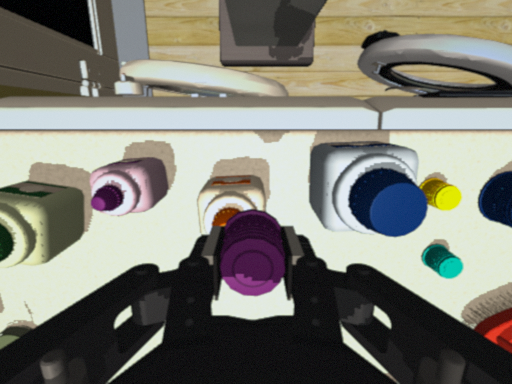

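Wrist: the held purple cup is at (252,255). The purple bottle cap is at (105,197), orange at (225,215) under the cup and green at the left edge. I'll move near purple, offset in x so that the cap shows.

```bash
python3 -m handwheel '[-1,-10,-40,0,0,0,-0.2, -1,-20,-80,0,0,0,-0.2, -1,-38,-120,0,0,0,-0.2, -1,-38,-133,0,0,0,-0.2, -1,-38,-133,0,0,0,-0.2]' 20
python3 - <<'E'
from h import *
it=[('purple',.114,.44,-.19,.05),('green',.130,.475,-.31,.05),('orange',.122,.464,-.072,.04)]
r.capture('side')
tops('wrist','wrist6',it)
tops('wrist','wrist6',[('purple',.23,.47,-.19,.05)],.006)
go(.437,-.19,.14)
tops('scene','scene6',[('purple',.23,.47,-.19,.05)],.006)
tops('side','side6',[('purple',.23,.47,-.19,.05)],.006)
E
```

```text
time: 4.55
eef_pos: [0.4719, -0.1915, 0.2001]
orientation: [-0.003, 3.141, -0.002]
force: [-0.0, 0.2, -0.0]
width: 0.361
grip_force: 20.2
wrist purple 224 mean [ 0.4384 -0.1912  0.113 ] rayc [ 0.4382 -0.1912  0.114 ] ext [0.015 0.014 0.004]
wrist green 1398 mean [ 0.4798 -0.3108  0.1294] rayc [ 0.4795 -0.3104  0.13  ] ext [0.035 0.036 0.004]
wrist orange 671 mean [ 0.4648 -0.0778  0.1212] rayc [ 0.4645 -0.0782  0.122 ] ext [0.024 0.025 0.004]
wrist purple 3112 mean [ 0.4702 -0.188   0.2273] rayc [ 0.4686 -0.188   0.23  ] ext [0.031 0.054 0.011]
at [ 0.4699 -0.1873  0.2   ] t 4.7 w 0.356 shift [32.8 -2.7 60. ] turn [ 0.1  -0.06  0.23]
scene purple none 0
side purple 10 mean [ 0.4597 -0.1877  0.2288] rayc [ 0.4587 -0.1852  0.23  ] ext [0.012 0.031 0.01 ]
```

Run:
```python
from h import *
it=[('purple',.114,.44,-.19,.05),('green',.130,.475,-.31,.05)]
for i in range(2): go(.4375,-.191,.14);tops('wrist','wrist7%d'%i,it)
```

```text
at [ 0.4698 -0.1872  0.2003] t 4.8 w 0.36 shift [32.3 -3.7 60.3] turn [ 0.06 -0.03  0.27]
wrist purple 223 mean [ 0.4384 -0.1912  0.1131] rayc [ 0.4382 -0.1911  0.114 ] ext [0.014 0.014 0.004]
wrist green 1391 mean [ 0.4799 -0.3107  0.1293] rayc [ 0.4796 -0.3103  0.13  ] ext [0.035 0.036 0.004]
at [ 0.4699 -0.1874  0.2004] t 4.85 w 0.357 shift [32.4 -3.5 60.4] turn [ 0.04 -0.01  0.27]
wrist purple 221 mean [ 0.4384 -0.1912  0.1131] rayc [ 0.4383 -0.1912  0.114 ] ext [0.014 0.014 0.004]
wrist green 1395 mean [ 0.4798 -0.3107  0.1294] rayc [ 0.4795 -0.3104  0.13  ] ext [0.036 0.036 0.004]
```

```bash
python3 -m handwheel '[-1,31.5,-3.8,0,0,0,0.3, -1,31.5,-3.8,35,0,0,0.3, -1,31.5,-3.8,68,0,0,0.3, -1,31.5,-3.8,68,0,0,0.3, -1,31.5,-3.8,68,0,0,0.3]' 20
python3 - <<'E'
from h import *
go(.4384,-.1912,.096)
tops('wrist','wrist8',[('purple',.160,.438,-.191,.03)])
go(.4384,-.1912,.096)
E
```

```text
time: 5.32
eef_pos: [0.4376, -0.1918, 0.1316]
orientation: [-0.003, -3.139, -0.003]
force: [0.5, -0.5, 0.1]
width: 0.358
grip_force: 20.2
at [ 0.4376 -0.1918  0.1316] t 5.32 w 0.358 shift [-0.9  0.5 35.6] turn [ 0.12 -0.17 -0.11]
wrist purple 2999 mean [ 0.438  -0.1919  0.1592] rayc [ 0.4374 -0.1919  0.16  ] ext [0.031 0.043 0.006]
at [ 0.4392 -0.1928  0.1331] t 5.37 w 0.36 shift [ 0.8  1.6 37.1] turn [-0.    0.02 -0.11]
```

```bash
python3 -m handwheel '[-1,0.6,1.5,10,0,0,0, -1,0.6,1.5,17,0,0,0, -1,0.6,1.5,24,0,0,0, -1,0.6,1.5,31,0,0,0, -1,0.6,1.5,36,0,0,0]' 20
python3 -m handwheel '[-1,0,0,0,0,0,0, -1,0,0,0,0,0,0, -0.1,0,0,0,0,0,0, -0.1,0,0,0,0,0,0, 0.1,0,0,0,0,0,0]' 20
python3 - <<'E'
from h import *
go(.4384,-.1912,.096)
tops('wrist','wrist9',[('purple',.122,.438,-.191,.03)])
tops('scene','scene9',[('purple',.122,.438,-.191,.03)])
E
```

```text
time: 5.78
eef_pos: [0.4384, -0.1916, 0.0961]
orientation: [0.004, 3.141, -0.0]
force: [1.2, 0.9, -0.2]
width: 0.358
grip_force: 20.2
time: 6.2
eef_pos: [0.4384, -0.1917, 0.0966]
orientation: [0.004, 3.141, -0.001]
force: [0.5, 0.5, -0.1]
width: 0.546
grip_force: 0.0
at [ 0.4384 -0.1917  0.0966] t 6.2 w 0.546 shift [-0.   0.5  0.6] turn [-0.02  0.04 -0.16]
wrist purple 2883 mean [ 0.4384 -0.1918  0.1216] rayc [ 0.4381 -0.1918  0.122 ] ext [0.03  0.047 0.006]
scene purple none 0
```

View pics/wrist9.png

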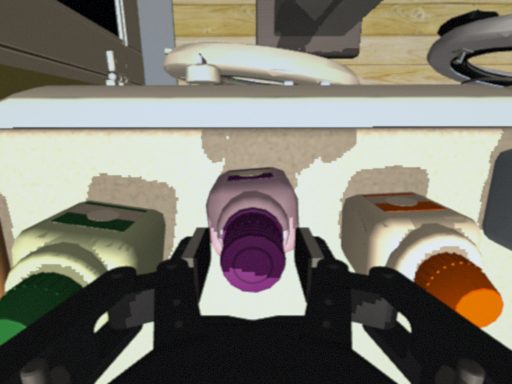

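Wrist: the purple cup sits on its bottle at (253,250), with its top at z≈0.122, so it is seated. Back for orange.

```bash
python3 -m handwheel '[0.3,0,0,-30,0,0,0, 0.3,0,0,-70,0,0,0, 0.5,0,10,-95,0,0,0, 0.5,-5,50,-95,0,0,0, 0.5,-10,90,-95,0,0,0]' 20
python3 -m handwheel '[0.5,-5,40,0,0,0,0, 0.5,-10,80,0,0,0,0, 0.5,-15,120,0,0,0,0, 0.5,-15,160,0,0,0,0, 0.5,-15,200,0,0,0,0]'
python3 -m handwheel '[0.5,0,40,0,0,0,0, 0.5,0,80,0,0,0,0, 0.5,0,120,0,0,0,0, 0.5,0,160,0,0,0,0, 0.5,0,177,0,0,0,0]'
python3 - <<'E'
from h import *
r.capture('scene');r.capture('scene');r.capture('scene')
go(.464,.275,.093)
tops('wrist','wrist10',[('orange',.126,.463,.275,.03)])
tops('side','side10',[('orange',.126,.463,.275,.03),('purple',.122,.438,-.191,.03)])
tops('scene','scene10',[('orange',.126,.463,.275,.03),('purple',.122,.438,-.191,.03)])
E
```

```text
time: 6.72
eef_pos: [0.45, -0.1024, 0.1936]
orientation: [0.011, 3.136, -0.003]
force: [-0.1, 0.2, -0.0]
width: 0.751
grip_force: 0.0
time: 7.13
eef_pos: [0.4639, 0.1003, 0.1916]
orientation: [0.004, 3.141, 0.0]
force: [0.9, -0.1, -0.2]
width: 0.75
grip_force: 0.0
time: 7.55
eef_pos: [0.4642, 0.2802, 0.1915]
orientation: [-0.0, 3.141, 0.005]
force: [0.0, 0.6, -0.4]
width: 0.753
grip_force: 0.0
at [0.464  0.2765 0.1911] t 7.7 w 0.752 shift [ 0.  -1.4 98.1] turn [-0.03 -0.01  0.02]
wrist orange 2029 mean [0.4649 0.2743 0.1256] rayc [0.4646 0.2743 0.126 ] ext [0.041 0.041 0.005]
side orange 65 mean [0.462  0.2759 0.1266] rayc [0.4623 0.2753 0.126 ] ext [0.04  0.042 0.005]
side purple 17 mean [ 0.4362 -0.187   0.1222] rayc [ 0.4363 -0.1873  0.122 ] ext [0.029 0.027 0.006]
scene orange 105 mean [0.4638 0.2768 0.1258] rayc [0.4636 0.2769 0.126 ] ext [0.044 0.041 0.006]
scene purple none 0
```

```bash
python3 -m handwheel '[0.5,-0.6,-2,35,0,0,0, 0.5,-0.6,-2,70,0,0,0, 0.5,-0.6,-2,88,0,0,0, 0.5,-0.6,-2,97,0,0,0, 0.5,-0.6,-2,97,0,0,0]' 20
python3 -m handwheel '[-1,0,0,0,0,0,0, -1,0,0,0,0,0,0, -1,0,0,0,0,0,0, -1,0,0,0,0,0,0, -1,0,0,0,0,0,0]' 20
python3 - <<'E'
from h import *
go(.464,.275,.094)
tops('wrist','wrist11',[('orange',.126,.463,.275,.03)])
E
```

```text
time: 8.27
eef_pos: [0.4639, 0.2715, 0.0926]
orientation: [-0.007, -3.138, 0.003]
force: [-0.4, 0.4, 0.3]
width: 0.754
grip_force: 0.0
time: 8.68
eef_pos: [0.4662, 0.2737, 0.0959]
orientation: [0.004, 3.138, 0.002]
force: [0.9, -0.2, 5.0]
width: 0.503
grip_force: 20.8
at [0.4662 0.2737 0.0959] t 8.68 w 0.503 shift [2.2 1.3 1.8] turn [ 0.06  0.19 -0.14]
wrist orange 5767 mean [0.4642 0.2737 0.1255] rayc [0.4637 0.2737 0.126 ] ext [0.042 0.043 0.006]
```

```bash
python3 -m handwheel '[-1,0,0,-5,0,0,0, -1,0,0,-15,0,0,0, -1,0,0,-40,0,0,0, -1,0,0,-75,0,0,0, -1,0,-30,-90,0,0,0]' 20
python3 -m handwheel '[-1,-5,-40,0,0,0,0, -1,-10,-80,0,0,0,0, -1,-15,-120,0,0,0,0, -1,-20,-160,0,0,0,0, -1,-25,-200,0,0,0,0]'
python3 -m handwheel '[-1,-5,-40,0,0,0,0, -1,-5,-80,0,0,0,0, -1,-5,-110,0,0,0,0, -1,-5,-116,0,0,0,0, -1,-5,-116,0,0,0,0]'
python3 - <<'E'
from h import *
it=[('orange',.122,.464,-.074,.03),('blue',.138,.435,.065,.05)]
r.capture('scene');r.capture('scene');r.capture('scene')
tops('wrist','wrist12',it)
go(.464,-.074,.13)
tops('wrist','wrist13',it)
E
```

```text
time: 9.15
eef_pos: [0.4672, 0.2477, 0.1886]
orientation: [-0.001, 3.135, 0.009]
force: [1.3, -0.8, 0.8]
width: 0.504
grip_force: 20.5
time: 9.57
eef_pos: [0.489, 0.0418, 0.1852]
orientation: [0.003, 3.141, 0.0]
force: [0.8, 0.6, -1.2]
width: 0.505
grip_force: 20.5
time: 9.98
eef_pos: [0.4941, -0.0745, 0.1847]
orientation: [0.01, 3.141, -0.0]
force: [0.4, 0.3, -0.3]
width: 0.506
grip_force: 20.6
wrist orange 817 mean [ 0.4649 -0.0767  0.1213] rayc [ 0.4647 -0.0767  0.122 ] ext [0.024 0.025 0.005]
wrist blue 3718 mean [0.4363 0.0594 0.1372] rayc [0.4361 0.0589 0.138 ] ext [0.046 0.047 0.005]
at [ 0.4938 -0.0712  0.1845] t 10.18 w 0.504 shift [29.8 -2.9 54.5] turn [ 0.05 -0.   -0.07]
wrist orange 818 mean [ 0.4648 -0.0768  0.1212] rayc [ 0.4646 -0.0767  0.122 ] ext [0.024 0.025 0.004]
wrist blue 3711 mean [0.4364 0.0594 0.1372] rayc [0.4362 0.0589 0.138 ] ext [0.046 0.046 0.005]
```

```bash
python3 -m handwheel '[-1,27.3,-5.6,0,0,0,0, -1,27.3,-5.6,25,0,0,0, -1,27.3,-5.6,45,0,0,0, -1,27.3,-5.6,45,0,0,0, -1,27.3,-5.6,45,0,0,0]' 20
python3 - <<'E'
from h import *
r.capture('scene');r.capture('scene')
go(.4665,-.0768,.1015)
tops('wrist','wrist14',[('orange',.169,.464,-.077,.03)])
E
```

```text
time: 10.65
eef_pos: [0.4661, -0.077, 0.1389]
orientation: [-0.002, -3.14, -0.002]
force: [1.0, 0.3, -0.6]
width: 0.501
grip_force: 20.6
at [ 0.4678 -0.0778  0.1403] t 10.75 w 0.504 shift [ 1.4  1.  38.8] turn [-0.02  0.1  -0.08]
wrist orange 5907 mean [ 0.4655 -0.0777  0.1698] rayc [ 0.4657 -0.0777  0.169 ] ext [0.043 0.043 0.006]
```

```bash
python3 -m handwheel '[-1,1,1,10,0,0,0, -1,1,1,18,0,0,0, -1,1,1,26,0,0,0, -1,1,1,33,0,0,0, -1,1,1,38.5,0,0,0]' 20
python3 -m handwheel '[-1,0,0,0,0,0,0, -1,0,0,0,0,0,0, 0.15,0,0,0,0,0,0, 0.15,0,0,0,0,0,0, 0.3,0,0,0,0,0,0]' 20
python3 - <<'E'
from h import *
go(.464,.275,.19)
tops('wrist','wrist15',[('orange',.130,.464,-.077,.03)])
E
```

```text
time: 11.22
eef_pos: [0.4656, -0.0772, 0.1001]
orientation: [-0.004, -3.141, -0.0]
force: [-0.7, -0.2, 0.2]
width: 0.499
grip_force: 20.6
time: 11.63
eef_pos: [0.4658, -0.0773, 0.1008]
orientation: [0.004, 3.141, 0.0]
force: [0.1, 0.3, -0.4]
width: 0.649
grip_force: 0.0
at [ 0.4658 -0.0773  0.1008] t 11.63 w 0.649 shift [  2.7 352.3 -89.2] turn [ 0.    0.01 -0.15]
wrist orange 5689 mean [ 0.4637 -0.0771  0.1296] rayc [ 0.4633 -0.0771  0.13  ] ext [0.042 0.057 0.006]
```

Orange is seated (top 0.130). Back for green.

```bash
python3 -m handwheel '[0.5,0,0,-30,0,0,0, 0.5,0,0,-70,0,0,0, 0.75,0,20,-88,0,0,0, 0.75,0,60,-88,0,0,0, 0.75,0,100,-88,0,0,0]' 20
python3 -m handwheel '[0.75,0,40,0,0,0,0, 0.75,0,80,0,0,0,0, 0.75,0,120,0,0,0,0, 0.75,0,160,0,0,0,0, 0.75,0,200,0,0,0,0]'
python3 -m handwheel '[0.75,1,40,20,0,0,0, 0.75,1,51,40,0,0,0, 0.75,1,51,40,0,0,0, 0.75,1,51,40,0,0,0, 0.75,1,51,40,0,0,0]'
python3 - <<'E'
from h import *
r.capture('scene');r.capture('scene')
go(.464,.275,.05)
tops('wrist','wrist16',[('green',.088,.463,.275,.035)])
tops('side','side16',[('green',.088,.463,.275,.035),('purple',.122,.438,-.191,.03),('orange',.130,.464,-.075,.03)])
E
```

```text
time: 12.1
eef_pos: [0.4675, 0.0229, 0.1908]
orientation: [0.01, 3.137, -0.001]
force: [-0.1, 0.0, -0.4]
width: 0.877
grip_force: 0.0
time: 12.52
eef_pos: [0.4661, 0.2247, 0.1891]
orientation: [0.004, 3.141, 0.0]
force: [1.2, -0.0, -0.2]
width: 0.876
grip_force: 0.0
time: 12.93
eef_pos: [0.4659, 0.2731, 0.1493]
orientation: [0.004, 3.141, -0.001]
force: [-0.5, 0.6, 0.4]
width: 0.877
grip_force: 0.0
at [0.4665 0.2728 0.15  ] t 13.03 w 0.874 shift [  2.7   2.2 100. ] turn [ 0.02  0.11 -0.24]
wrist green 3296 mean [0.4659 0.2739 0.0876] rayc [0.4656 0.2739 0.088 ] ext [0.052 0.051 0.005]
side green 95 mean [0.4652 0.2761 0.0888] rayc [0.4657 0.2753 0.088 ] ext [0.052 0.053 0.006]
side purple 13 mean [ 0.4378 -0.1856  0.1221] rayc [ 0.4378 -0.1857  0.122 ] ext [0.026 0.025 0.005]
side orange 40 mean [ 0.4608 -0.0742  0.1307] rayc [ 0.4613 -0.0752  0.13  ] ext [0.041 0.041 0.005]
```

```bash
python3 -m handwheel '[0.75,0.8,1.2,35,0,0,0, 0.75,0.8,1.2,70,0,0,0, 0.75,0.8,1.2,92,0,0,0, 0.75,0.8,1.2,100,0,0,0, 0.75,0.8,1.2,100,0,0,0]' 20
python3 -m handwheel '[-1,0,0,0,0,0,0, -1,0,0,0,0,0,0, -1,0,0,0,0,0,0, -1,0,0,0,0,0,0, -1,0,0,0,0,0,0]' 20
python3 - <<'E'
from h import *
go(.464,.275,.05)
tops('wrist','wrist17',[('green',.088,.463,.275,.035)])
E
```

```text
time: 13.55
eef_pos: [0.464, 0.2738, 0.0475]
orientation: [-0.006, -3.138, 0.002]
force: [0.2, -0.6, 0.4]
width: 0.876
grip_force: 0.0
time: 13.97
eef_pos: [0.4665, 0.2755, 0.0507]
orientation: [0.004, 3.137, 0.002]
force: [1.3, -0.5, 6.9]
width: 0.638
grip_force: 21.7
at [0.4665 0.2755 0.0507] t 13.97 w 0.638 shift [ 2.5 -0.5  0.7] turn [ 0.08  0.24 -0.14]
wrist green 9505 mean [0.4639 0.2755 0.0875] rayc [0.4633 0.2755 0.088 ] ext [0.049 0.056 0.006]
```

```bash
python3 -m handwheel '[-1,0,0,-5,0,0,0, -1,0,0,-20,0,0,0, -1,0,0,-60,0,0,0, -1,0,0,-100,0,0,0, -1,0,-10,-135,0,0,0]' 20
python3 -m handwheel '[-1,0,-40,0,0,0,0, -1,0,-80,0,0,0,0, -1,0,-120,0,0,0,0, -1,0,-160,0,0,0,0, -1,0,-200,0,0,0,0]'
python3 -m handwheel '[-1,-5,-40,0,0,0,0, -1,-10,-80,0,0,0,0, -1,-20,-120,0,0,0,0, -1,-30,-160,0,0,0,0, -1,-38,-198,0,0,0,0]'
python3 -m handwheel '[-1,-2,-40,0,0,0,0, -1,-3,-80,0,0,0,0, -1,-3,-120,0,0,0,0, -1,-3,-160,0,0,0,0, -1,-3,-177,0,0,0,0]'
python3 - <<'E'
from h import *
r.capture('scene');r.capture('scene');r.capture('scene');r.capture('scene')
go(.482,-.311,.14)
tops('wrist','wrist18',[('green',.130,.478,-.311,.035),('purple',.122,.438,-.191,.03)])
E
```

```text
time: 14.43
eef_pos: [0.4649, 0.2663, 0.1863]
orientation: [0.002, 3.14, 0.003]
force: [1.6, 0.4, 0.1]
width: 0.637
grip_force: 21.5
time: 14.85
eef_pos: [0.4637, 0.0636, 0.1844]
orientation: [0.003, 3.141, 0.0]
force: [1.1, -0.5, -0.0]
width: 0.635
grip_force: 21.5
time: 15.27
eef_pos: [0.502, -0.1353, 0.1844]
orientation: [0.005, 3.14, -0.0]
force: [0.7, 0.7, 0.1]
width: 0.636
grip_force: 21.5
time: 15.68
eef_pos: [0.5042, -0.3153, 0.184]
orientation: [0.009, 3.141, -0.005]
force: [0.8, 0.1, -0.8]
width: 0.64
grip_force: 21.5
at [ 0.5039 -0.3093  0.1836] t 15.88 w 0.639 shift [21.9 -1.9 43.6] turn [ 0.12 -0.04 -0.2 ]
wrist green 1476 mean [ 0.4773 -0.3119  0.1293] rayc [ 0.4771 -0.3119  0.13  ] ext [0.029 0.035 0.005]
wrist purple 1465 mean [ 0.4398 -0.1923  0.1214] rayc [ 0.4397 -0.1927  0.122 ] ext [0.03  0.032 0.004]
```

View pics/wrist18.png

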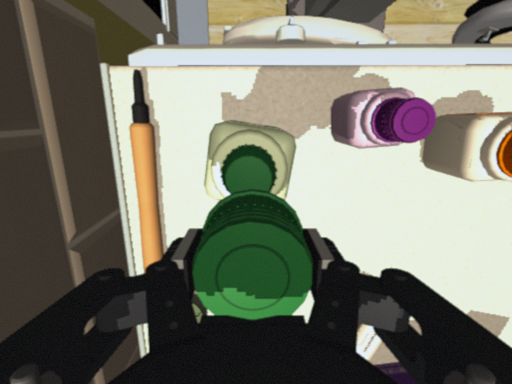

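Wrist: the held green cup is at (252,260), the green cap at (249,170), partly covered by it, and the purple cup is seated on its bottle at (403,118). An orange-handled tool lies to the left, clear.

```bash
python3 -m handwheel '[-1,22.7,-2,0,0,0,0, -1,22.7,-2,20,0,0,0, -1,22.7,-2,39,0,0,0, -1,22.7,-2,39,0,0,0, -1,22.7,-2,39,0,0,0]' 20
python3 - <<'E'
from h import *
r.capture('scene');r.capture('scene')
go(.4812,-.3113,.102)
tops('wrist','wrist19',[('green',.182,.48,-.311,.035)])
E
```

```text
time: 16.35
eef_pos: [0.4812, -0.3098, 0.1445]
orientation: [-0.001, -3.14, -0.003]
force: [0.4, 0.4, 0.0]
width: 0.634
grip_force: 21.5
at [ 0.4825 -0.3114  0.146 ] t 16.45 w 0.634 shift [ 1.3  0.1 44. ] turn [-0.04  0.08 -0.07]
wrist green 9615 mean [ 0.4797 -0.3113  0.1827] rayc [ 0.4798 -0.3113  0.182 ] ext [0.049 0.055 0.006]
```

```bash
python3 -m handwheel '[-1,0.8,0,11,0,0,0, -1,0.8,0,20,0,0,0, -1,0.8,0,29,0,0,0, -1,0.8,0,37,0,0,0, -1,0.8,0,43.5,0,0,0]' 20
python3 -m handwheel '[-1,0,0,0,0,0,0, -1,0,0,0,0,0,0, 0.45,0,0,0,0,0,0, 0.45,0,0,0,0,0,0, 0.6,0,0,0,0,0,0]' 20
python3 - <<'E'
from h import *
go(.465,.275,.19)
tops('wrist','wrist20',[('green',.138,.48,-.311,.035)])
E
```

```text
time: 16.92
eef_pos: [0.4806, -0.3119, 0.1004]
orientation: [-0.004, -3.141, -0.001]
force: [-3.2, 0.9, 32.2]
width: 0.633
grip_force: 25.4
time: 17.33
eef_pos: [0.4809, -0.3121, 0.1013]
orientation: [0.004, 3.141, -0.0]
force: [-0.7, 0.6, 0.1]
width: 0.799
grip_force: 0.0
at [ 0.4809 -0.3121  0.1013] t 17.33 w 0.799 shift [ 17.4 587.1 -88.7] turn [-0.    0.01 -0.16]
wrist green 9499 mean [ 0.4783 -0.3119  0.1376] rayc [ 0.4778 -0.3119  0.138 ] ext [0.049 0.06  0.006]
```

Green is seated. Now blue.

```bash
python3 -m handwheel '[0.7,0,0,-30,0,0,0, 0.7,0,0,-70,0,0,0, 1,0,10,-88,0,0,0, 1,0,50,-88,0,0,0, 1,5,90,-88,0,0,0]' 20
python3 -m handwheel '[1,2,40,0,0,0,0, 1,4,80,0,0,0,0, 1,6,120,0,0,0,0, 1,8,160,0,0,0,0, 1,10,200,0,0,0,0]'
python3 -m handwheel '[1,0,40,0,0,0,0, 1,0,80,0,0,0,0, 1,0,120,0,0,0,0, 1,0,160,0,0,0,0, 1,0,200,0,0,0,0]'
python3 -m handwheel '[1,0,40,0,0,0,0, 1,0,80,20,0,0,0, 1,0,97,60,0,0,0, 1,0,97,85,0,0,0, 1,0,97,85,0,0,0]'
python3 - <<'E'
from h import *
r.capture('scene');r.capture('scene')
go(.464,.275,.004)
tops('wrist','wrist21',[('blue',.046,.463,.275,.04)])
tops('side','side21',[('blue',.046,.463,.275,.04),('green',.138,.48,-.311,.035),('purple',.122,.438,-.188,.03),('orange',.130,.464,-.075,.03)])
E
```

```text
time: 17.8
eef_pos: [0.478, -0.2232, 0.1911]
orientation: [0.009, 3.137, -0.004]
force: [0.7, 0.7, -0.5]
width: 1.0
grip_force: 0.0
time: 18.22
eef_pos: [0.4661, -0.0203, 0.1896]
orientation: [0.005, 3.141, 0.0]
force: [0.6, 0.2, -0.3]
width: 0.997
grip_force: 0.0
time: 18.63
eef_pos: [0.4667, 0.1799, 0.1896]
orientation: [0.004, 3.141, 0.0]
force: [-0.4, -0.1, -0.0]
width: 1.003
grip_force: 0.0
time: 19.05
eef_pos: [0.463, 0.2747, 0.0991]
orientation: [0.0, -3.131, 0.007]
force: [-1.3, -1.3, -0.1]
width: 1.0
grip_force: 0.0
at [0.4668 0.2747 0.1039] t 19.15 w 0.997 shift [ 2.5  0.4 99.9] turn [-0.07 -0.12 -0.12]
wrist blue 5037 mean [0.4643 0.274  0.0456] rayc [0.4639 0.274  0.046 ] ext [0.063 0.063 0.005]
side blue 132 mean [0.4623 0.2791 0.0468] rayc [0.4627 0.2785 0.046 ] ext [0.062 0.059 0.006]
side green 38 mean [ 0.4814 -0.3092  0.1389] rayc [ 0.482  -0.3108  0.138 ] ext [0.052 0.056 0.004]
side purple 17 mean [ 0.438  -0.1865  0.1228] rayc [ 0.4385 -0.1878  0.122 ] ext [0.031 0.023 0.006]
side orange 42 mean [ 0.4629 -0.0726  0.1308] rayc [ 0.4634 -0.0738  0.13  ] ext [0.041 0.044 0.006]
```

```bash
python3 -m handwheel '[1,2,-0.3,35,0,0,0, 1,2,-0.3,70,0,0,0, 1,2,-0.3,88,0,0,0, 1,2,-0.3,97,0,0,0, 1,2,-0.3,97,0,0,0]' 20
python3 -m handwheel '[-1,0,0,0,0,0,0, -1,0,0,0,0,0,0, -1,0,0,0,0,0,0, -1,0,0,0,0,0,0, -1,0,0,0,0,0,0]' 20
python3 - <<'E'
from h import *
go(.464,.275,.006)
tops('wrist','wrist22',[('blue',.046,.463,.275,.04)])
E
```

```text
time: 19.67
eef_pos: [0.4657, 0.274, 0.0073]
orientation: [-0.006, -3.141, 0.0]
force: [-0.3, -0.2, 0.4]
width: 1.0
grip_force: 0.0
time: 20.08
eef_pos: [0.4674, 0.2752, 0.0097]
orientation: [0.004, 3.137, 0.003]
force: [-0.2, -1.6, 6.4]
width: 0.741
grip_force: 22.6
at [0.4674 0.2752 0.0097] t 20.08 w 0.741 shift [ 3.4 -0.2  3.7] turn [ 0.09  0.27 -0.15]
wrist blue 13760 mean [0.4613 0.2752 0.0456] rayc [0.4606 0.2752 0.046 ] ext [0.057 0.065 0.006]
```

```bash
python3 -m handwheel '[-1,0,0,-5,0,0,0, -1,0,0,-20,0,0,0, -1,0,0,-60,0,0,0, -1,0,0,-100,0,0,0, -1,0,0,-140,0,0,0]' 20
python3 -m handwheel '[-1,0,-30,-35,0,0,0, -1,5,-70,-35,0,0,0, -1,12,-110,-35,0,0,0, -1,18,-135,-35,0,0,0, -1,18,-135,-35,0,0,0]'
python3 - <<'E'
from h import *
r.capture('scene');r.capture('scene')
go(.439,.0595,.16)
tops('wrist','wrist23',[('blue',.138,.436,.06,.045),('orange',.130,.464,-.077,.03)])
E
```

```text
time: 20.55
eef_pos: [0.4649, 0.2746, 0.1495]
orientation: [-0.004, -3.141, -0.0]
force: [1.5, 0.8, -0.7]
width: 0.745
grip_force: 22.5
time: 20.97
eef_pos: [0.4452, 0.1358, 0.1834]
orientation: [0.01, 3.142, -0.004]
force: [-0.6, -0.2, 0.0]
width: 0.746
grip_force: 22.5
at [0.4471 0.1393 0.1833] t 21.07 w 0.743 shift [  7.7 -79.9  23.2] turn [ 0.06  0.11 -0.29]
wrist blue 3127 mean [0.4356 0.0618 0.1374] rayc [0.4352 0.0621 0.138 ] ext [0.046 0.046 0.004]
wrist orange 47 mean [ 0.4692 -0.0572  0.1283] rayc [ 0.4684 -0.0555  0.13  ] ext [0.02  0.006 0.003]
```

View pics/wrist23.png

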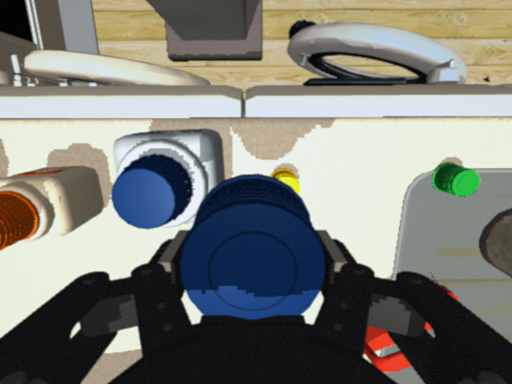

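Wrist: the held blue cup is at (252,260) and the blue cap at (147,192), fully visible. Estimated axis is (0.436,0.061).

```bash
python3 -m handwheel '[-1,8.3,-40,0,0,0,0, -1,8.3,-78.6,0,0,0,0, -1,8.3,-78.6,24,0,0,0, -1,8.3,-78.6,24,0,0,0, -1,8.3,-78.6,24,0,0,0]' 20
python3 - <<'E'
from h import *
r.capture('scene');r.capture('scene')
go(.4388,.0607,.1117)
E
```

```text
time: 21.53
eef_pos: [0.438, 0.0622, 0.1577]
orientation: [-0.004, -3.139, -0.002]
force: [-0.2, 0.6, -0.3]
width: 0.742
grip_force: 22.6
at [0.4392 0.0625 0.1588] t 21.63 w 0.747 shift [ 0.4 -1.9 47.1] turn [ 0.04  0.03 -0.04]
```

```bash
python3 -m handwheel '[-1,0,-1.5,11,0,0,0, -1,0,-1.5,20,0,0,0, -1,0,-1.5,29,0,0,0, -1,0,-1.5,38,0,0,0, -1,0,-1.5,44.5,0,0,0]' 20
python3 -m handwheel '[-1,0,0,0,0,0,0, -1,0,0,1,0,0,0, -1,0,0,1,0,0,0, 0.75,0,0,1,0,0,0, 0.75,0,0,1,0,0,0]' 20
python3 - <<'E'
from h import *
go(.439,.06,.2)
tops('wrist','wrist24',[('blue',.146,.436,.06,.045)])
E
```

```text
time: 22.05
eef_pos: [0.4381, 0.0602, 0.1128]
orientation: [-0.003, -3.141, -0.0]
force: [-0.4, -0.1, 0.1]
width: 0.745
grip_force: 22.6
time: 22.47
eef_pos: [0.4389, 0.0596, 0.1132]
orientation: [0.004, 3.14, 0.0]
force: [1.2, -0.2, 0.0]
width: 0.873
grip_force: 0.0
at [0.4389 0.0596 0.1132] t 22.47 w 0.873 shift [ -0.2   0.4 -86.8] turn [ 0.    0.06 -0.16]
wrist blue 13505 mean [0.4338 0.0597 0.1456] rayc [0.433  0.0597 0.146 ] ext [0.061 0.075 0.006]
```

Blue is seated (top 0.146). Now retreat straight up and away, and verify.

```bash
python3 -m handwheel '[0.85,0,0,-20,0,0,0, 1,0,0,-60,0,0,0, 1,0,0,-90,0,0,0, 1,0,40,-95,0,0,0, 1,0,80,-95,0,0,0]'
python3 -m handwheel '[1,0,30,0,0,0,0, 1,0,40,0,0,0,0, 1,0,40,0,0,0,0, 1,0,40,0,0,0,0, 1,0,40,0,0,0,0]'
python3 - <<'E'
from h import *
it=[('blue',.146,.436,.06,.045),('green',.138,.48,-.311,.035),('purple',.122,.438,-.188,.03),('orange',.130,.464,-.075,.03)]
for n in('scene','side','wrist'):tops(n,n+'25',it)
z=np.load('pics/side25.npz')['im'][130:240,230:350]
cv2.imwrite('pics/s25c.png',cv2.resize(z,None,fx=5,fy=5,interpolation=2)[:,:,::-1])
E
```

```text
time: 22.93
eef_pos: [0.4414, 0.1392, 0.2113]
orientation: [0.013, 3.134, 0.001]
force: [0.4, 0.8, 0.2]
width: 0.998
grip_force: 0.0
time: 23.35
eef_pos: [0.4386, 0.1785, 0.2076]
orientation: [-0.005, -3.141, 0.002]
force: [0.3, 0.2, -0.4]
width: 0.993
grip_force: 0.0
scene blue 220 mean [0.4327 0.0626 0.1457] rayc [0.4324 0.0628 0.146 ] ext [0.061 0.062 0.006]
scene green none 0
scene purple none 0
scene orange 84 mean [ 0.4631 -0.0741  0.1296] rayc [ 0.4627 -0.0738  0.13  ] ext [0.042 0.041 0.006]
side blue 95 mean [0.4331 0.0647 0.1469] rayc [0.4336 0.0637 0.146 ] ext [0.061 0.064 0.006]
side green 41 mean [ 0.4813 -0.3082  0.139 ] rayc [ 0.482 -0.31   0.138] ext [0.05  0.055 0.006]
side purple 17 mean [ 0.4379 -0.1875  0.1232] rayc [ 0.4387 -0.1895  0.122 ] ext [0.025 0.026 0.003]
side orange 40 mean [ 0.4638 -0.0728  0.1307] rayc [ 0.4642 -0.0738  0.13  ] ext [0.041 0.041 0.006]
wrist blue 4943 mean [0.4356 0.0607 0.1456] rayc [0.4352 0.0609 0.146 ] ext [0.063 0.064 0.005]
wrist green none 0
wrist purple none 0
wrist orange none 0
```

View pics/s25c.png

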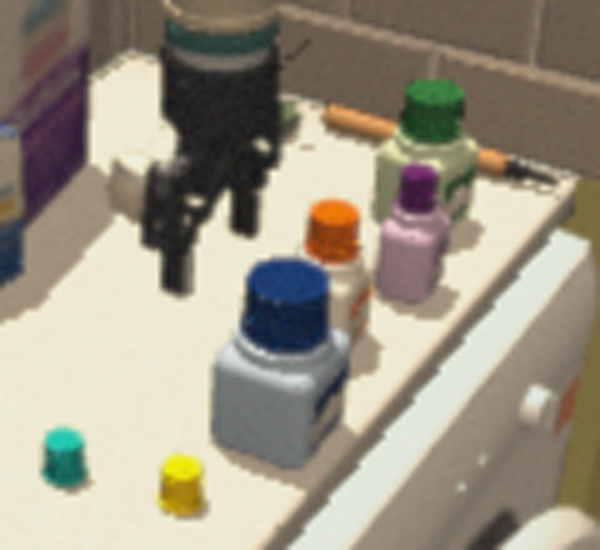

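The side crop shows all four cups level on their own bottles: blue (287,305), orange (333,232), purple (418,190) and green (433,110). The gripper is clear of them.

```bash
python3 -c "
from station import r
print(r.job_done())"
```

```text
the job is handed in; nothing more can be done
None
```

I placed all four cups mouth down over the caps of their own-colour bottles and handed the job in after about 24 s of robot time; the final camera check showed each one level and seated on the shoulder, but the hand-in returned no verdict.

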